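Hold the block heater's lid open for a colleague

ROBOT

A 7-joint arm with a two-finger parallel gripper is mounted at the origin on a cart in front of the work surface, level with it; the furniture and walls round the work are solid. World frame = base frame: x ahead of the robot, y to its left, z up, the work surface at z = 0. Lengths are in m, angles in rad, forces in N, time in s.
With the tool pointing down it reaches from about 0.425 to 0.975 m from the base axis. Payload 16.7 kg.
Tool frame: the origin (TCP) lies midway between the tips of the shut fingers; the grasp point (between the pads) lies 19 mm behind it; z points along the fingers, y is the direction in which the jaws open and shut (so a half turn about z gives the same grasp; the last joint's range is limited). The gripper opens to 85 mm and grips with 20 to 120 N. Pads are 22 mm wide; open, the fingers measure 114 mm over their backs; the gripper's body (76 mm by 85 mm) begins 54 mm behind the grasp point. The pads swing forward as they close: fully open they stand 13 mm farther back than shut.
Start: joints at [0.961, 0.426, 0.074, 1.606, -0.034, 1.111, -0.067], TCP at [0.3, -0.605, 0.231] pointing down, gripper open.
Joint ranges: [-2.85, 2.85], [-0.5, 2.14], [-1.23, 1.37], [0.21, 2.46], [-1.02, 4.16], [0.16, 2.05], [-2.73, 2.73]. Speed limits (rad/s): [1.89, 1.89, 2.39, 2.39, 3.01, 3.01, 3.01].

INTERFACE

Orientations are given as a unit quaternion [x, y, z, w].
In Python, from cell import r gives the robot as it stands.
- The arm moves only by the shell command python3 -m handwheel 'ROWS'. ROWS is JSON, a list of rows, each an object with "offset": the shift along the tool's x, y, z in m, a list of three; "delta_rot": the turn, a rotation vector about the tool's x, y, z in degrees, a list of three; "grip": the opening, from 0 (shut) to 1 (fully open). A call has 1 to 10 rows; each row is the pose to reach, as a shift and turn from the pose measured when the call began, along the tool's axes at that moment; what a row does not reach only later rows make up. A row lasts 1/12 s, in which the tool goes at most 41.7 mm and 7.16 degrees, less where a joint would pass 70% of its speed; a pose out of reach is approached as far as the arm can. A call with a gripper value outside its range is refused whole. The fingers move at their own pace and stop on an object; the grip force is fixed at half the most. Time passes only in rows, so rows that repeat a pose let the fingers close. It gives the time, the measured TCP pose, the force and the opening at its end, in the units of the state.
- r.read_state(): the state, without advancing time (a new reading comes with each control period).
- r.snapshot(name): name is "scene" or "top" or "wrist"; returns (picture, depth): 400x640x3 uint8, red, green, blue; 400x640 float32, m along the optical axis (not along the pixel's ray), 0 where there is no reading.
- r.calibration(name): a dict with "vfov" (degrees; the focal length in pixels is half the picture's height over the tangent of half this angle, whatever the lens; pixels are square), "cx", "cy" (the principal point, pixels), "T" (4x4, takes a point from camera to world coordinates); the wrist camera has in their place "tool_from_camera" (4x4, takes a point from camera to tool coordinates, whose origin is the TCP and whose axes are the flange's). Camera axes: x right, y down, z forward; pixel columns grow to the right and rows downward; lengths in m; the calibration is good to about 2 mm. A picture is of the moment at which its call begins: read the wrist's pose just before it. calibration takes no time and is no camera call.
- r.hand_in(): hands the job in, once; it reports no verdict.
The state is a dict: "t": time; "joint_positions": joint angles; "joint_velocities": joint speeds; "tau": joint torques, N m; "tcp_pos": TCP position; "orientation": TCP orientation; "ft_force": force on the tool from outside, world axes, zero at the start; "wrist_torque": the same for the moment, N m; "width": finger opening in m.
Only numpy, scipy, OpenCV 4.12 (cv2) and the standard library are available. Lean on these libraries where they do the work, as an engineer would, in place of code of your own. Each camera call takes 0.05 s, during which the arm holds its last target. There are 200 camera calls.

TASK

One of the two block heaters has the red-capped tube in it: take that heater's lid by its blue bar handle and lift it to about 45 degrees, and keep holding it there so that a colleague can draw a sample; the lid falls shut if let go, so the program finishes while the gripper is still holding it open and still. Leave the other heater's lid shut, leave the tubes standing in their wells, and do not disturb the loose dish, the sample pot and the marker around them.

Things in the scene. Friction and masses are not known exactly. Their poses are not given: they have to be found in the camera images.
- heater_a: Block heater, fixed: white box 130 x 130 x 75 mm high, four tube wells (floor 15 mm above the bench), grey panel with dark display on its front. Origin: centre of its underside; x to its back, -x to its front (roughly to the robot), y to its left. A clear hinged hood (lid), top 121 mm above the bench when shut, covers the tubes. This is heater A (the one nearer the microscope, on the robot's right).
- lid_a (a joint): Opening angle of heater A's clear lid, rad: 0 closed (level), grows as the front edge and handle rise and swing back, 0.785 = 45 degrees, stop at 1.75. The lid is light (0.14 to 0.28 kg), its hinge nearly frictionless; let go below about 1.1 rad it falls shut.
- lid_a_handle (a point): Centre of the blue bar handle of heater A's lid: round bar 12 mm thick, 88 mm long between two bracket arms, parallel to the heater's y. Shut, it lies 108 mm above the bench, 115 mm in front of the heater's centre, 42 mm clear of the hood behind it, free above and below. It turns with the lid: shut, it is 175 mm in front of and 31 mm above the hinge.
- lid_a_hinge (a point): Centre of the hinge line of heater A's lid: at the back, 60 mm behind the heater's centre and 77 mm above the bench; the hinge line is parallel to the heater's y axis. Does not move with the lid.
- heater_b: Block heater, fixed: white box 130 x 130 x 75 mm high, four tube wells (floor 15 mm above the bench), grey panel with dark display on its front. Origin: centre of its underside; x to its back, -x to its front (roughly to the robot), y to its left. A clear hinged hood (lid), top 121 mm above the bench when shut, covers the tubes. This is heater B (the one on the robot's left).
- lid_b (a joint): Opening angle of heater B's clear lid, rad: 0 closed (level), grows as the front edge and handle rise and swing back, 0.785 = 45 degrees, stop at 1.75. The lid is light (0.14 to 0.28 kg), its hinge nearly frictionless; let go below about 1.1 rad it falls shut.
- lid_b_handle (a point): Centre of the blue bar handle of heater B's lid: round bar 12 mm thick, 88 mm long between two bracket arms, parallel to the heater's y. Shut, it lies 108 mm above the bench, 115 mm in front of the heater's centre, 42 mm clear of the hood behind it, free above and below. It turns with the lid: shut, it is 175 mm in front of and 31 mm above the hinge.
- lid_b_hinge (a point): Centre of the hinge line of heater B's lid: at the back, 60 mm behind the heater's centre and 77 mm above the bench; the hinge line is parallel to the heater's y axis. Does not move with the lid.
- tube_red: Tube with a red screw cap, 19 mm wide, 92 mm long, standing upright in a well of one of the two heaters (the cap shows above the block, under the clear lid); which heater differs from start to start. Origin: centre of its foot; z up the tube.
- tube_green: Tube with a green screw cap, 19 mm wide, 92 mm long, standing upright in a well of one of the two heaters (the cap shows above the block, under the clear lid); which heater differs from start to start. Origin: centre of its foot; z up the tube.
- tube_blue: Tube with a blue screw cap, 19 mm wide, 92 mm long, standing upright in a well of one of the two heaters (the cap shows above the block, under the clear lid); which heater differs from start to start. Origin: centre of its foot; z up the tube.
- tube_white: Tube with a white screw cap, 19 mm wide, 92 mm long, standing upright in a well of one of the two heaters (the cap shows above the block, under the clear lid); which heater differs from start to start. Origin: centre of its foot; z up the tube.
- dish: Bystander: clear round dish, 58 mm wide, 14 mm high, lying near the bench's front edge between the heaters. Origin: centre of its underside.
- pot: Bystander: clear sample pot with white lid, 67 mm wide, 68 mm high, behind the heaters. Origin: centre of its underside.
- marker: Bystander: red and white marker pen, 135 mm long, 17 mm thick, lying on the bench left of heater B. Origin: under its middle.

How it is judged:
On the way:
1. the gripper has lifted the lid of the heater with the red-capped tube by more than 11 degrees (((horizontal distance between tube_red and heater_a below 0.05 m and value of joint lid_a above 0.2 rad and contact force between the fingers and heater_a above 0.1 N) or (horizontal distance between tube_red and heater_b below 0.05 m and value of joint lid_b above 0.2 rad and contact force between the fingers and heater_b above 0.1 N))), for 0.1 s.
At the end, for the whole second after the job is handed in: The lid of the heater with the red-capped tube stands still, open between 37 and 53 degrees, held by the gripper's fingers (contact over 0.3 N); the other lid is shut (under 3 degrees) and not touched; all four tubes stand in their wells (within 15 mm and 0.2 rad) (((horizontal distance between tube_red and heater_a below 0.05 m and value of joint lid_a between 0.646 and 0.925 rad and velocity of joint lid_a between -0.05 and 0.05 rad/s and contact force between the fingers and heater_a above 0.3 N and value of joint lid_b below 0.05 rad and contact force between the fingers and heater_b below 0.1 N) or (horizontal distance between tube_red and heater_b below 0.05 m and value of joint lid_b between 0.646 and 0.925 rad and velocity of joint lid_b between -0.05 and 0.05 rad/s and contact force between the fingers and heater_b above 0.3 N and value of joint lid_a below 0.05 rad and contact force between the fingers and heater_a below 0.1 N)) and angle between each of tube_red, tube_green, tube_blue, tube_white's own z axis and vertical below 0.2 rad and distance of each of tube_red, tube_green, tube_blue, tube_white from where it was at the start of the episode below 0.015 m); the arm keeps its last pose, push and grip.
It fails at once if the lid of the heater without the red-capped tube was opened (over 7 degrees) ((horizontal distance between tube_red and heater_a above 0.05 m and value of joint lid_a above 0.12 rad) or (horizontal distance between tube_red and heater_b above 0.05 m and value of joint lid_b above 0.12 rad)).
It fails at once if the dish, pot or marker was moved more than 20 mm or the pot was tipped (distance of any of dish, pot, marker from where it was at the start of the episode above 0.02 m or angle between pot's own z axis and vertical above 0.3 rad).
It also fails if it takes over 32 s, if anything falls off the work surface, if the arm or the gripper's body presses on something with over 40 N, if the wrist force passes 120 N, or if a joint passes its speed limit or range.

## Working session

There is one attempt and no reset: what is moved stays moved. The work goes in short steps, Python scripts to look and compute and a shell command to move; the robot and the scene stay as the last step left them, time stands still between calls to the robot, and variables do not carry over. Pictures are saved under pics/ and viewed, about 8 in all and at most 12, crops included, and the job is handed in when it is done.

```bash
mkdir -p pics; python3 - <<'E'
from cell import r
import cv2,numpy as np
s=r.read_state();print(s)
for n in("scene","top"):
    p,d=r.snapshot(n);cv2.imwrite(f"pics/{n}0.png",p[:,:,::-1]);np.savez(f"pics/{n}0.npz",p=p,d=d)
    c=r.calibration(n);print(n,c)
E
```

```text
{'t': 0.0, 'joint_positions': array([ 0.9605205 ,  0.42678982,  0.07383527,  1.60663485, -0.03410073,
        1.11078774, -0.06711037]), 'joint_velocities': array([-0.00061503,  0.00025213,  0.00070919,  0.0006579 ,  0.00098143,
       -0.00121259, -0.00062996]), 'tau': array([-3.69223140e-03, -9.49827003e+01,  3.75895545e+00, -4.63502383e+01,
        1.91886438e-02,  1.02884369e-02,  1.24025005e-04]), 'tcp_pos': array([ 0.29992752, -0.60423338,  0.23055927]), 'orientation': array([ 9.73580970e-01,  2.28341045e-01, -2.02771480e-04, -6.49405933e-04]), 'ft_force': array([ 0.50883433,  0.33236257, -0.41719711]), 'wrist_torque': array([-0.04791914,  0.05601765, -0.03103299]), 'width': 0.08529980745012569}
scene {'vfov': 50.05128253847749, 'cx': 325.60776111413276, 'cy': 201.24353685522857, 'T': array([[ 0.86735326, -0.36823069,  0.33482007,  0.2656007 ],
       [-0.49768575, -0.64535578,  0.57950394, -0.17270849],
       [ 0.00268694, -0.66926981, -0.74301461,  0.7775234 ],
       [ 0.        ,  0.        ,  0.        ,  1.        ]])}
top {'vfov': 47.482540063973914, 'cx': 316.52430779316046, 'cy': 199.33593118086083, 'T': array([[-0.05744547, -0.9705428 ,  0.23398009,  0.31973   ],
       [-0.99834042,  0.05679641, -0.00951699,  0.35653875],
       [-0.00405258, -0.23413849, -0.97219481,  1.20175801],
       [ 0.        ,  0.        ,  0.        ,  1.        ]])}
```

View pics/scene0.png

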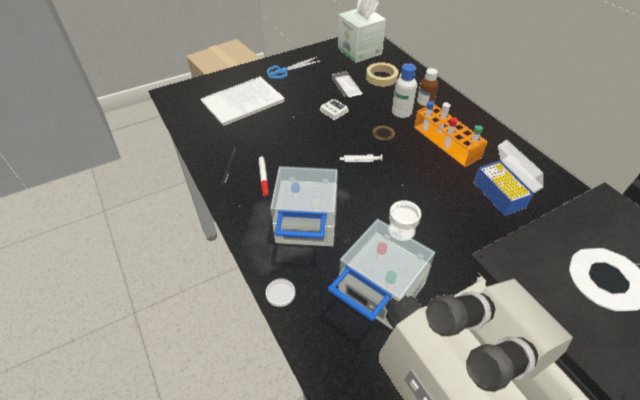

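View pics/top0.png

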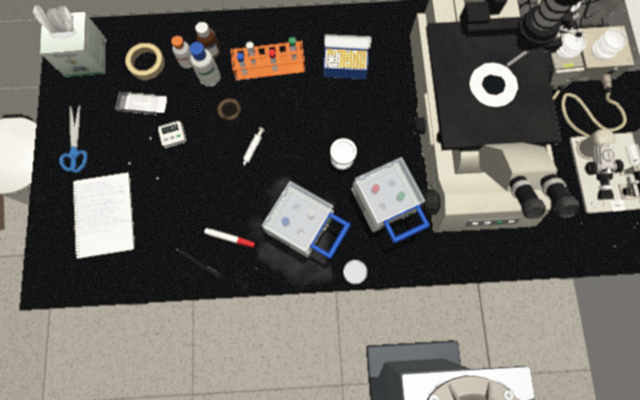

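The red cap is in heater A: top view (375,188), with the handle bar around (408,237). In the scene view the cap is at (382,248) and the bar at (358,297). Next I'll locate the handle by its blue mask.

```bash
cat > h.py <<'E'
import numpy as np,cv2
from cell import r
from scipy.spatial.transform import Rotation as R
def K(n):
    c=r.calibration(n);f=200/np.tan(np.radians(c['vfov']/2));return f,c['cx'],c['cy'],c
def cast(n,uv,z,T=None):
    f,cx,cy,c=K(n);T=c['T'] if T is None else T
    uv=np.atleast_2d(uv).astype(float)
    d=np.c_[(uv[:,0]-cx)/f,(uv[:,1]-cy)/f,np.ones(len(uv))]@T[:3,:3].T
    return T[:3,3]+d*((z-T[2,3])/d[:,2])[:,None]
def blue(p):
    h=cv2.cvtColor(p,cv2.COLOR_RGB2HSV)
    return cv2.inRange(h,(105,140,70),(125,255,255))
E
python3 - <<'E'
from h import *
for n,roi in(("top",(375,195,440,250)),("scene",(320,255,400,325))):
    p=np.load(f"pics/{n}0.npz")['p'];m=blue(p)
    k=np.zeros_like(m);x0,y0,x1,y1=roi;k[y0:y1,x0:x1]=m[y0:y1,x0:x1]
    c=max(cv2.findContours(k,cv2.RETR_EXTERNAL,cv2.CHAIN_APPROX_NONE)[0],key=cv2.contourArea)
    hull=cv2.convexHull(c); w=cast(n,hull[:,0],.108)
    rect=cv2.minAreaRect(w[:,:2].astype(np.float32)*1000)
    print(n,rect,'\n',cv2.boxPoints(rect).round(),cv2.boundingRect(c))
    print(cast(n,cv2.approxPolyDP(hull,3,True)[:,0],.108).round(3).tolist())
from h import *
p=np.load("pics/top0.npz")['p'];cv2.imwrite("pics/c.png",cv2.resize(p[150:260,340:470,::-1],None,fx=5,fy=5,interpolation=cv2.INTER_CUBIC))
E
```

```text
top ((508.67315673828125, 130.40667724609375), (59.209877014160156, 102.19247436523438), 21.73988151550293) 
 [[462. 167.]
 [500.  72.]
 [555.  94.]
 [517. 189.]] (384, 205, 46, 38)
[[0.554, 0.095, 0.108], [0.5, 0.076, 0.108], [0.466, 0.167, 0.108], [0.516, 0.185, 0.108]]
scene ((510.38134765625, 133.1591796875), (63.36378860473633, 100.02318572998047), 21.821714401245117) 
 [[462. 168.]
 [500.  75.]
 [558.  99.]
 [521. 191.]] (328, 266, 64, 55)
[[0.52, 0.191, 0.108], [0.557, 0.1, 0.108], [0.503, 0.077, 0.108], [0.466, 0.164, 0.108]]
```

View pics/c.png

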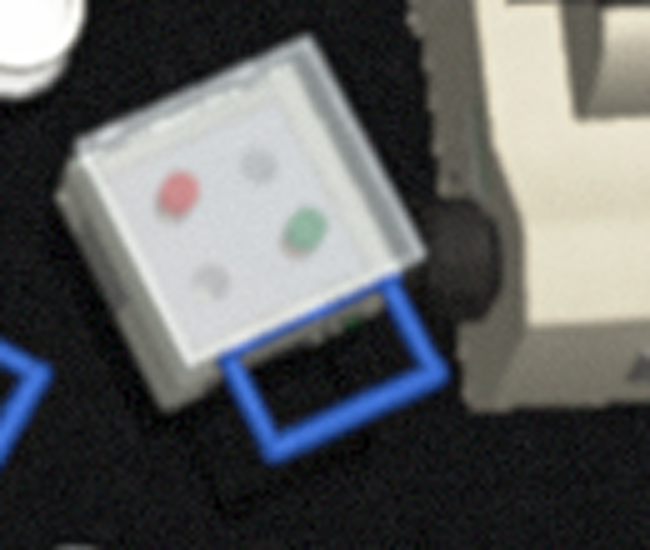

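```bash
python3 - <<'E'
from h import *
for n in("top","scene"):
    d=np.load(f"pics/{n}0.npz")['d'];f,cx,cy,c=K(n);v,u=np.mgrid[:400,:640]
    P=np.stack([(u-cx)/f*d,(v-cy)/f*d,d],-1)[d>0]@c['T'][:3,:3].T+c['T'][:3,3]
    P=P[(P[:,2]>.03)&(P[:,2]<1)]
    print(n)
    for y in np.arange(-.7,.35,.05):
        q=P[(abs(P[:,1]-y)<.025)&(P[:,0]<1)&(P[:,0]>.3)]
        if len(q):
            print(round(y,2),[(z.round(2),q[abs(q[:,2]-z)<.05][:,0].min().round(2)) for z in np.arange(.05,.7,.1) if (abs(q[:,2]-z)<.05).sum()>3],'zmax x<.6:',q[q[:,0]<.6][:,2].max(initial=0).round(2))
E
```

```text
top
-0.6 [(np.float64(0.05), np.float64(0.94))] zmax x<.6: 0.0
-0.55 [(np.float64(0.05), np.float64(0.69))] zmax x<.6: 0.0
-0.5 [(np.float64(0.05), np.float64(0.55)), (np.float64(0.15), np.float64(0.94))] zmax x<.6: 0.06
-0.45 [(np.float64(0.05), np.float64(0.56)), (np.float64(0.15), np.float64(0.93))] zmax x<.6: 0.05
-0.4 [(np.float64(0.05), np.float64(0.55)), (np.float64(0.15), np.float64(0.65))] zmax x<.6: 0.08
-0.35 [(np.float64(0.05), np.float64(0.62)), (np.float64(0.15), np.float64(0.89))] zmax x<.6: 0.0
-0.3 [(np.float64(0.05), np.float64(0.89)), (np.float64(0.15), np.float64(0.89))] zmax x<.6: 0.0
-0.25 [(np.float64(0.05), np.float64(0.53)), (np.float64(0.15), np.float64(0.53)), (np.float64(0.25), np.float64(0.89)), (np.float64(0.35), np.float64(0.89))] zmax x<.6: 0.11
-0.2 [(np.float64(0.05), np.float64(0.5)), (np.float64(0.15), np.float64(0.51)), (np.float64(0.25), np.float64(0.66)), (np.float64(0.35), np.float64(0.85))] zmax x<.6: 0.15
-0.15 [(np.float64(0.05), np.float64(0.5)), (np.float64(0.15), np.float64(0.5)), (np.float64(0.25), np.float64(0.63)), (np.float64(0.35), n
[... 2003 characters left out ...]
0.25), np.float64(0.66)), (np.float64(0.35), np.float64(0.89))] zmax x<.6: 0.15
0.05 [(np.float64(0.05), np.float64(0.5)), (np.float64(0.15), np.float64(0.51)), (np.float64(0.25), np.float64(0.66))] zmax x<.6: 0.15
0.1 [(np.float64(0.05), np.float64(0.53)), (np.float64(0.15), np.float64(0.48))] zmax x<.6: 0.12
0.15 [(np.float64(0.05), np.float64(0.52)), (np.float64(0.15), np.float64(0.47))] zmax x<.6: 0.12
0.2 [(np.float64(0.05), np.float64(0.51)), (np.float64(0.15), np.float64(0.49))] zmax x<.6: 0.12
0.25 [(np.float64(0.05), np.float64(0.69)), (np.float64(0.15), np.float64(0.5))] zmax x<.6: 0.12
0.3 [(np.float64(0.05), np.float64(0.53)), (np.float64(0.15), np.float64(0.44))] zmax x<.6: 0.12
```

```bash
python3 -m handwheel '[{"offset":[0,0,-0.27],"delta_rot":[0,0,0],"grip":1},{"offset":[0,0,-0.27],"delta_rot":[0,0,0],"grip":1},{"offset":[0,0,-0.27],"delta_rot":[0,0,0],"grip":1},{"offset":[0,0,-0.27],"delta_rot":[0,0,0],"grip":1},{"offset":[0,0,-0.27],"delta_rot":[0,0,0],"grip":1},{"offset":[0,0,-0.27],"delta_rot":[0,0,0],"grip":1},{"offset":[0,0,-0.27],"delta_rot":[0,0,0],"grip":1},{"offset":[0.243,-0.22,-0.27],"delta_rot":[0,0,-35],"grip":1},{"offset":[0.243,-0.22,-0.27],"delta_rot":[0,0,-35],"grip":1},{"offset":[0.243,-0.22,-0.27],"delta_rot":[0,0,-35],"grip":1}]'; python3 -c "
from h import *
s=r.read_state();print(s['joint_positions'])"
```

```text
t: 0.93
tcp_pos: [0.346, -0.4869, 0.5003]
orientation: [0.913, 0.408, -0.0, -0.001]
ft_force: [2.0, 0.1, 0.1]
width: 0.0856
[ 0.8532431   0.1836063  -0.00995766  1.36537335  0.00188566  1.59430053
  0.11354865]
```

```bash
python3 -m handwheel '[{"offset":[0.233,-0.095,0],"delta_rot":[0,0,-30],"grip":1},{"offset":[0.233,-0.095,0],"delta_rot":[0,0,-30],"grip":1},{"offset":[0.233,-0.095,0],"delta_rot":[0,0,-30],"grip":1},{"offset":[0.233,-0.095,0],"delta_rot":[0,0,-30],"grip":1},{"offset":[0.233,-0.095,0],"delta_rot":[0,0,-30],"grip":1},{"offset":[0.233,-0.095,0],"delta_rot":[0,0,-30],"grip":1},{"offset":[0.529,-0.334,0],"delta_rot":[0,0,-63.6],"grip":1},{"offset":[0.529,-0.334,0],"delta_rot":[0,0,-63.6],"grip":1},{"offset":[0.529,-0.334,0],"delta_rot":[0,0,-63.6],"grip":1},{"offset":[0.529,-0.334,0],"delta_rot":[0,0,-63.6],"grip":1}]'; python3 -c "
from h import *
s=r.read_state();print(s['joint_positions'])"
```

```text
t: 1.77
tcp_pos: [0.4379, -0.0842, 0.5005]
orientation: [0.594, 0.805, -0.0, -0.001]
ft_force: [1.7, -0.4, 1.1]
width: 0.0856
[ 0.48685627 -0.07539925 -0.40004944  1.63587128 -0.03011961  1.57662413
  0.38738139]
```

```bash
python3 -m handwheel '[{"offset":[0.203,0.07,0],"delta_rot":[0,0,-4.6],"grip":1},{"offset":[0.203,0.07,0],"delta_rot":[0,0,-4.6],"grip":1},{"offset":[0.203,0.07,0],"delta_rot":[0,0,-4.6],"grip":1},{"offset":[0.203,0.07,0],"delta_rot":[0,0,-4.6],"grip":1},{"offset":[0.203,0.07,0],"delta_rot":[0,0,-4.6],"grip":1},{"offset":[0.203,0.07,0],"delta_rot":[0,0,-4.6],"grip":1},{"offset":[0.203,0.07,0.15],"delta_rot":[0,0,-4.6],"grip":0.5},{"offset":[0.203,0.07,0.15],"delta_rot":[0,0,-4.6],"grip":0.5},{"offset":[0.203,0.07,0.15],"delta_rot":[0,0,-4.6],"grip":0.5},{"offset":[0.203,0.07,0.15],"delta_rot":[0,0,-4.6],"grip":0.5},{"offset":[0.203,0.07,0.15],"delta_rot":[0,0,-4.6],"grip":0.5}]'| head -5; python3 -c "
from h import *
s=r.read_state();print(s['joint_positions'],s['t'])
p,d=r.snapshot('wrist');np.savez('pics/w0.npz',p=p,d=d,pos=s['tcp_pos'],q=s['orientation']);cv2.imwrite('pics/w0.png',p[:,:,::-1])"
```

```text
[ 0.48685627 -0.07539925 -0.40004944  1.63587128 -0.03011961  1.57662413
  0.38738139] 1.7667validation failed for argument at $...
```

View pics/w0.png

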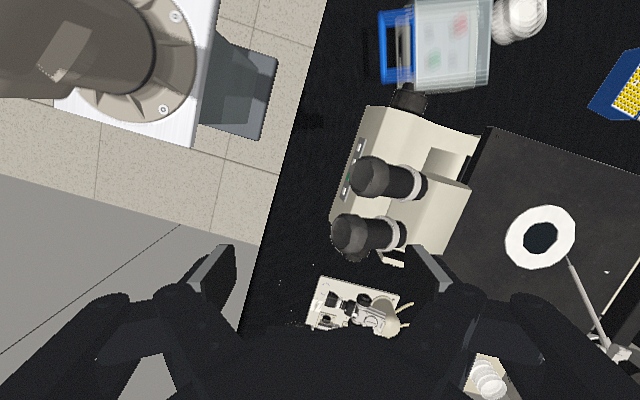

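The call had 11 rows, so it was refused and the arm hasn't moved. The wrist view shows heater A's handle at (395,48), ahead along tool +x. I'll resend it with 10 rows.

```bash
python3 -m handwheel '[{"offset":[0.203,0.07,0],"delta_rot":[0,0,-4.6],"grip":1},{"offset":[0.203,0.07,0],"delta_rot":[0,0,-4.6],"grip":1},{"offset":[0.203,0.07,0],"delta_rot":[0,0,-4.6],"grip":1},{"offset":[0.203,0.07,0],"delta_rot":[0,0,-4.6],"grip":1},{"offset":[0.203,0.07,0],"delta_rot":[0,0,-4.6],"grip":1},{"offset":[0.203,0.07,0],"delta_rot":[0,0,-4.6],"grip":1},{"offset":[0.203,0.07,0.15],"delta_rot":[0,0,-4.6],"grip":0.5},{"offset":[0.203,0.07,0.15],"delta_rot":[0,0,-4.6],"grip":0.5},{"offset":[0.203,0.07,0.15],"delta_rot":[0,0,-4.6],"grip":0.5},{"offset":[0.203,0.07,0.15],"delta_rot":[0,0,-4.6],"grip":0.5}]'; python3 -c "
from h import *
s=r.read_state();print(s['joint_positions'],s['t'])
p,d=r.snapshot('wrist');np.savez('pics/w1.npz',p=p,d=d,pos=s['tcp_pos'],q=s['orientation']);cv2.imwrite('pics/w1.png',p[:,:,::-1])"
```

```text
t: 2.65
tcp_pos: [0.4398, 0.1384, 0.3477]
orientation: [0.553, 0.833, -0.0, -0.002]
ft_force: [0.4, 0.8, -0.4]
width: 0.0426
[ 0.2606307   0.01433207 -0.69739754  1.87034882  0.00705919  1.26279517
 -0.04006511] 2.65
```

View pics/w1.png

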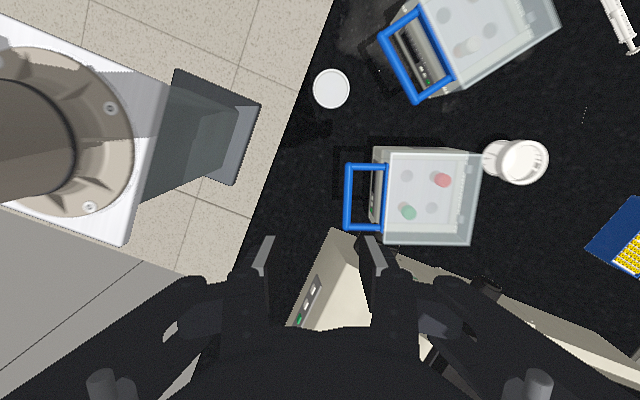

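The wrist view shows heater A with its bar from (349,165) to (349,230), nearly perpendicular to the jaw axis. I'll refine the bar pose from this image.

```bash
cat >> h.py <<'E'
def wristT(s_pos,q):
    T=np.eye(4);T[:3,:3]=R.from_quat(q).as_matrix();T[:3,3]=s_pos
    return T@r.calibration('wrist')['tool_from_camera']
E
python3 - <<'E'
from h import *
D=np.load('pics/w1.npz');m=blue(D['p']);T=wristT(D['pos'],D['q'])
k=np.zeros_like(m);k[150:245,335:395]=m[150:245,335:395]
c=max(cv2.findContours(k,cv2.RETR_EXTERNAL,cv2.CHAIN_APPROX_NONE)[0],key=cv2.contourArea)
w=cast('wrist',c[:,0],.108,T)
b=cv2.boxPoints(cv2.minAreaRect(w[:,:2].astype(np.float32)));print(b)
b=b[np.argsort(b@[.928,.371])];e=b[1]-b[0];e*=np.sign(e[1]);e/=np.linalg.norm(e);back=np.array([e[1],-e[0]])
h=b[:2].mean(0)+.006*back
print('yaw',np.degrees(np.arctan2(back[1],back[0])),'handle',h,'hinge',h+.175*back)
g=h+.008*e
s=r.read_state();Rm=R.from_quat(s['orientation']).as_matrix()
print('tool offset for grasp',Rm.T@(np.r_[g,.108-.019]-s['tcp_pos']),'tool y',Rm[:,1],'rotvec',)
print('heater back in tool',Rm.T@np.r_[back,0])
E
```

```text
[[0.46249083 0.1681973 ]
 [0.49951938 0.07448989]
 [0.5556538  0.09667146]
 [0.51862526 0.19037887]]
yaw 21.561485 handle [0.48658526 0.1235486 ] hinge [0.64933944 0.18786101]
tool offset for grasp [-0.02458202  0.04046898  0.25530716] tool y [ 0.92157884  0.38813216 -0.00677267] rotvec
heater back in tool [-0.02227038  0.99972858 -0.00684451]
```

```bash
python3 -m handwheel '[{"offset":[-0.0246,0.0405,0.13],"delta_rot":[0,0,1.3],"grip":0.5},{"offset":[-0.0246,0.0405,0.13],"delta_rot":[0,0,1.3],"grip":0.5},{"offset":[-0.0246,0.0405,0.13],"delta_rot":[0,0,1.3],"grip":0.5},{"offset":[-0.0246,0.0405,0.13],"delta_rot":[0,0,1.3],"grip":0.5},{"offset":[-0.0246,0.0405,0.16],"delta_rot":[0,0,1.3],"grip":0.5},{"offset":[-0.0246,0.0405,0.185],"delta_rot":[0,0,1.3],"grip":0.5},{"offset":[-0.0246,0.0405,0.21],"delta_rot":[0,0,1.3],"grip":0.5},{"offset":[-0.0246,0.0405,0.235],"delta_rot":[0,0,1.3],"grip":0.5},{"offset":[-0.0246,0.0405,0.255],"delta_rot":[0,0,1.3],"grip":0.5},{"offset":[-0.0246,0.0405,0.255],"delta_rot":[0,0,1.3],"grip":0.5}]'; python3 - <<'E'
from h import *
s=r.read_state();print(s['joint_positions'])
Rm=R.from_quat(s['orientation']).as_matrix();e=np.array([-.3675,.93,0])
g=np.r_[.4866,.1235,.089]+.008*e
print('residual in tool',Rm.T@(g-s['tcp_pos']))
p,d=r.snapshot('wrist');cv2.imwrite('pics/w2.png',p[:,:,::-1])
E
```

```text
t: 3.53
tcp_pos: [0.4826, 0.1303, 0.0868]
orientation: [0.563, 0.827, -0.004, -0.005]
ft_force: [-1.3, -0.3, -1.1]
width: 0.043
[ 0.13240653  0.40500678 -0.62181136  2.07979704  0.33079196  0.7654838
 -0.31988831]
residual in tool [ 0.00024151  0.00121901 -0.00220791]
```

View pics/w2.png

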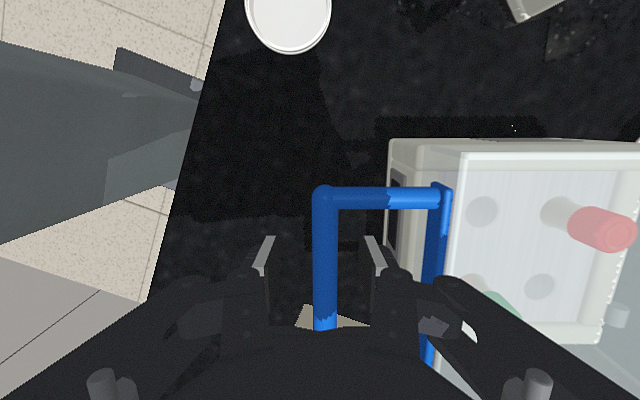

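The bar (x≈325) sits centred between the pads (265 and 378), so I'll close the gripper.

```bash
python3 -m handwheel '[{"offset":[0,0.001,-0.002],"delta_rot":[0,0,0],"grip":0},{"offset":[0,0.001,-0.002],"delta_rot":[0,0,0],"grip":0},{"offset":[0,0.001,-0.002],"delta_rot":[0,0,0],"grip":0},{"offset":[0,0.001,-0.002],"delta_rot":[0,0,0],"grip":0},{"offset":[0,0.001,-0.002],"delta_rot":[0,0,0],"grip":0},{"offset":[0,0.001,-0.002],"delta_rot":[0,0,0],"grip":0}]'; python3 - <<'E'
from h import *
s=r.read_state();print(s['tcp_pos'],s['width'],s['ft_force'])
Rm=R.from_quat(s['orientation']).as_matrix()
p=.1777;ph=np.arctan2(31,175);b=np.array([.930,.3675,0])
for a in(5,10,15,20,25,30,35,40,45):
    t=ph+np.radians(a);d=b*(.175-p*np.cos(t))+np.r_[0,0,p*np.sin(t)-.031]
    print(a,(Rm.T@d).round(4))
E
```

```text
t: 4.08
tcp_pos: [0.485, 0.1312, 0.0925]
orientation: [0.563, 0.827, -0.002, -0.003]
ft_force: [-5.1, -1.0, 12.6]
width: 0.0096
[0.48497727 0.13120444 0.09246154] 0.009618696884432508 [-5.06498421 -1.04830572 12.63163621]
5 [ 0.      0.0033 -0.0152]
10 [ 0.0001  0.0078 -0.03  ]
15 [ 0.0001  0.0137 -0.0443]
20 [ 0.0002  0.0207 -0.0581]
25 [ 0.0002  0.029  -0.0713]
30 [ 0.0002  0.0383 -0.0836]
35 [ 0.0003  0.0487 -0.0951]
40 [ 0.0003  0.0601 -0.1057]
45 [ 0.0004  0.0723 -0.1152]
```

Width reads 9.6 mm with 12.6 N pushing the tool up, so the bar may be near the fingertips. I'll reopen, go about 6 mm deeper and grip again.

```bash
python3 -m handwheel '[{"offset":[0,0,0],"delta_rot":[0,0,0],"grip":0.4},{"offset":[0,0,0],"delta_rot":[0,0,0],"grip":0.4},{"offset":[0,0,0],"delta_rot":[0,0,0],"grip":0.4},{"offset":[0,0,0.01],"delta_rot":[0,0,0],"grip":0.4},{"offset":[0,0,0.01],"delta_rot":[0,0,0],"grip":0.4},{"offset":[0,0,0.01],"delta_rot":[0,0,0],"grip":0.4}]';python3 -m handwheel '[{"offset":[0,0,0],"delta_rot":[0,0,0],"grip":0},{"offset":[0,0,0],"delta_rot":[0,0,0],"grip":0},{"offset":[0,0,0],"delta_rot":[0,0,0],"grip":0},{"offset":[0,0,0],"delta_rot":[0,0,0],"grip":0},{"offset":[0,0,0],"delta_rot":[0,0,0],"grip":0},{"offset":[0,0,0],"delta_rot":[0,0,0],"grip":0}]'
```

```text
t: 4.58
tcp_pos: [0.4844, 0.1311, 0.0817]
orientation: [0.563, 0.827, -0.003, -0.004]
ft_force: [-0.4, -0.8, 0.1]
width: 0.0343
t: 5.08
tcp_pos: [0.4848, 0.1313, 0.0819]
orientation: [0.563, 0.827, -0.003, -0.004]
ft_force: [4.3, 1.7, -1.5]
width: 0.01
```

```bash
python3 -m handwheel '[{"offset":[0,0.0015,-0.0076],"delta_rot":[0,0,0],"grip":0},{"offset":[0,0.0033,-0.0152],"delta_rot":[0,0,0],"grip":0},{"offset":[0,0.0054,-0.0227],"delta_rot":[0,0,0],"grip":0},{"offset":[0,0.0078,-0.03],"delta_rot":[0,0,0],"grip":0},{"offset":[0,0.0106,-0.0372],"delta_rot":[0,0,0],"grip":0},{"offset":[0,0.0137,-0.0443],"delta_rot":[0,0,0],"grip":0},{"offset":[0,0.0171,-0.0513],"delta_rot":[0,0,0],"grip":0},{"offset":[0,0.0207,-0.0581],"delta_rot":[0,0,0],"grip":0},{"offset":[0,0.0207,-0.0581],"delta_rot":[0,0,0],"grip":0}]'; python3 - <<'E'
from h import *
s=r.read_state();print(s['joint_positions'],s['wrist_torque'])
Rm=R.from_quat(s['orientation']).as_matrix()
p=.1777;ph=np.arctan2(31,175);b=np.array([.930,.3675,0])
q0=np.array([.4848,.1313,.0819])
for a in(20,25,30,35,40,45):
    t=ph+np.radians(a);d=b*(.175-p*np.cos(t))+np.r_[0,0,p*np.sin(t)-.031]
    print(a,(Rm.T@(q0+d-s['tcp_pos'])).round(4))
E
```

```text
t: 5.83
tcp_pos: [0.5042, 0.139, 0.1409]
orientation: [0.563, 0.827, -0.003, -0.004]
ft_force: [-7.4, 0.2, 1.2]
width: 0.0101
[ 0.15438573  0.35933964 -0.65013071  1.99203675  0.27334456  0.8871824
 -0.26577565] [-0.00474612  1.78976384 -0.01004218]
20 [-0.      0.0003  0.001 ]
25 [ 0.      0.0085 -0.0121]
30 [ 0.      0.0178 -0.0245]
35 [ 0.0001  0.0282 -0.036 ]
40 [ 0.0001  0.0395 -0.0466]
45 [ 0.0002  0.0517 -0.0561]
```

```bash
python3 -m handwheel '[{"offset":[0,0.0042,-0.0056],"delta_rot":[0,0,0],"grip":0},{"offset":[0,0.0085,-0.0121],"delta_rot":[0,0,0],"grip":0},{"offset":[0,0.013,-0.0184],"delta_rot":[0,0,0],"grip":0},{"offset":[0,0.0178,-0.0245],"delta_rot":[0,0,0],"grip":0},{"offset":[0,0.023,-0.0304],"delta_rot":[0,0,0],"grip":0},{"offset":[0,0.0282,-0.036],"delta_rot":[0,0,0],"grip":0},{"offset":[0,0.0338,-0.0414],"delta_rot":[0,0,0],"grip":0},{"offset":[0,0.0395,-0.0466],"delta_rot":[0,0,0],"grip":0},{"offset":[0,0.0455,-0.0515],"delta_rot":[0,0,0],"grip":0},{"offset":[0,0.0517,-0.0561],"delta_rot":[0,0,0],"grip":0}]'; python3 -m handwheel '[{"offset":[0,0,0],"delta_rot":[0,0,0],"grip":0},{"offset":[0,0,0],"delta_rot":[0,0,0],"grip":0},{"offset":[0,0,0],"delta_rot":[0,0,0],"grip":0},{"offset":[0,0,0],"delta_rot":[0,0,0],"grip":0}]'; python3 - <<'E'
from h import *
s=r.read_state();print(s['joint_velocities'],s['wrist_torque'])
for n in('wrist','scene'):
    p,d=r.snapshot(n);cv2.imwrite(f'pics/{n}3.png',p[:,:,::-1])
E
```

```text
t: 6.67
tcp_pos: [0.5517, 0.1578, 0.1981]
orientation: [0.563, 0.827, -0.005, -0.004]
ft_force: [-17.7, -4.9, 25.0]
width: 0.0103
t: 7.0
tcp_pos: [0.5515, 0.1577, 0.1983]
orientation: [0.563, 0.827, -0.005, -0.004]
ft_force: [-3.4, 1.0, 3.1]
width: 0.0099
[ 0.00145917  0.00020669 -0.00108366  0.00383972 -0.00119114 -0.00065974
 -0.00031132] [0.03066592 0.68766294 0.0650637 ]
```

View pics/scene3.png

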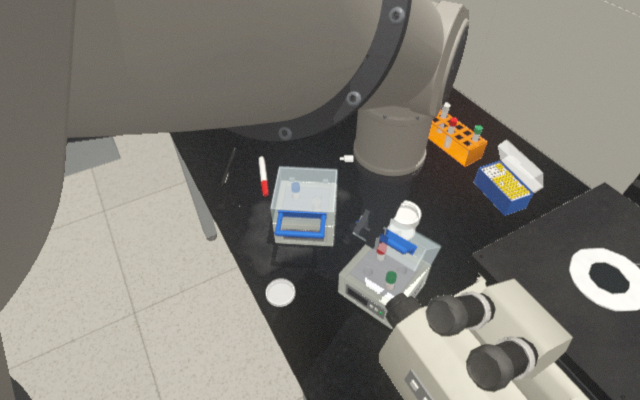

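View pics/wrist3.png

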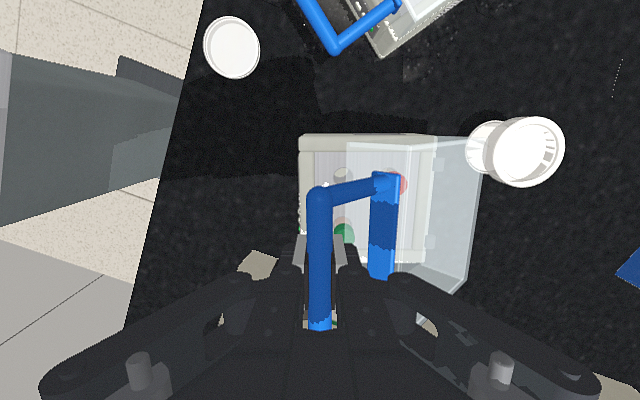

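The wrist view shows the lid tilted open with its bar (320,260) between the closed pads. Both caps are exposed, and the dish, the pot and the other lid look unchanged. The arm rose 116 mm and went back 72 mm, which matches about 45°. I'll hand in.

```bash
python3 -m handwheel '[{"offset":[0,0,0],"delta_rot":[0,0,0],"grip":0},{"offset":[0,0,0],"delta_rot":[0,0,0],"grip":0},{"offset":[0,0,0],"delta_rot":[0,0,0],"grip":0}]'; python3 -c "
from cell import r
print(r.hand_in())"
```

```text
t: 7.35
tcp_pos: [0.5514, 0.1577, 0.1982]
orientation: [0.563, 0.827, -0.005, -0.004]
ft_force: [-2.3, 0.0, 1.6]
width: 0.0098
the job is handed in; nothing more can be done
None
```

The red-capped tube was in heater A. I gripped that lid's blue bar, lifted it along its hinge arc to about 45°, and handed in at t ≈ 7.4 s with the gripper still holding it.

**Last checks:**
- **Lid angle:** the tool rose 116 mm and moved back 72 mm, which matches 45–46°. The angle comes from the arm's movement, not from measuring the lid itself.
- **Hold:** the pose was steady to about 0.2 mm over the last rows, with wrist force under 5 N. The jaws read 9.8 mm on the 12 mm bar; I put the difference down to soft pads.
- **Surroundings:** in the last pictures heater B's lid is shut. The dish, pot, marker and visible tubes look unmoved; I judged that by eye.

**What went wrong on the way:**
- **Refused move:** one call had 11 rows and was refused; the arm did not move.
- **First grip:** it pushed the tool up with about 13 N, so I reopened, went about 10 mm deeper and gripped again.
- **Peak force:** it briefly reached about 31 N at the end of the lift, against a 120 N limit, then settled.

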